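Unlatch and open the washroom cabinet

ROBOT

A 6-joint arm with a two-finger parallel gripper is mounted at the origin on the work surface. World frame = base frame: x ahead of the robot, y to its left, z up, the work surface at z = 0. Lengths are in m, angles in rad, forces in N, time in s.
With the tool pointing down it reaches from about 0.35 to 0.775 m from the base axis. Payload 5.5 kg.
Tool frame: the origin (TCP) lies midway between the tips of the shut fingers; the grasp point (between the pads) lies grasp_offset behind it (grasp_offset is the distance from the TCP to the grasp point, in m); z points along the fingers, y is the line along which they close (so a half turn about z gives the same grasp; the last joint's range is limited). The gripper opens to 85 mm and grips with 20 to 120 N. Pads are 22 mm wide; open, the fingers measure 114 mm over their backs; the gripper's body (76 mm by 85 mm) begins 54 mm behind the grasp point. The pads swing forward as they close: fully open they stand 13 mm farther back than shut.
Start: joints at [-0.14, 0.313, 0.046, 1.304, 0, 1.431], TCP at [0.575, -0, 0.231] pointing down, gripper open.
Joint ranges: [-2.76, 2.76], [-0.86, 1.69], [-1.03, 1.26], [-2.2, 2.34], [-1.47, 1.5], [-3.14, 3.14]. Speed limits (rad/s): [2.57, 2.57, 3.14, 3.14, 3.14, 3.14].

INTERFACE

Orientations are given as a unit quaternion [w, x, y, z].
In Python, from workcell import * gives the robot as it stands.
- The arm moves only by the tool step_arm, never from a script. Its argument "deltas" is a list of rows, each a list of 7 numbers: the shift along the world's x, y, z in mm, then the turn, a rotation vector about the world's x, y, z in degrees, then the gripper's target within -1 to 1 (fully open at 1, half-way at 0, shut at -1). A call has 1 to 5 rows; each row shifts and turns the commanded pose from where the row before left it; what a row does not reach is not made up. A row lasts 1/10 s, in which the tool goes at most 50 mm and 8.59 degrees, less where a joint would pass 70% of its speed; a pose out of reach is approached as far as the arm can. A call is refused whole if a number of a shift passes 50 or a number of a turn 8.59, either way. A call with a gripper value outside its range is refused whole. The fingers move at their own pace and stop on an object; "newtons" is the grip in N (left out, the last holds). Time passes only in rows, so rows that do not move let the fingers close. It gives the time, the measured TCP pose, the force, the opening and the grip force at its end, in the units of the state.
- get_state(): the state, without advancing time (a new reading comes with each control period).
- read_camera(name): name is "scene" or "side" or "wrist"; returns a dict with "image" (384x512x3 uint8, red, green, blue), "z_map" (384x512 float32, m along the optical axis (not along the pixel's ray), 0 where there is no reading), "K" (3x3 intrinsics, pixels), "world_from_camera" (4x4, takes a point from camera to world coordinates). Camera axes: x right, y down, z forward; pixel columns grow to the right and rows downward; lengths in m; the calibration is good to about 2 mm. The wrist camera is an equidistant fisheye: a pixel r from the principal point sees the ray r / f radians off the axis. A picture is of the moment at which its call begins.
- hand_in(): hands the job in; it is judged then, once.
The state is a dict: "clock": time; "joint_pos": joint angles; "qvel": joint speeds; "tau": joint torques, N m; "tcp_pos": TCP position; "orientation": TCP orientation; "wrist_force": force on the tool from outside, world axes, zero at the start; "ft_torque": the same for the moment, N m; "finger_gap": finger opening in m; "grip_force": force on a finger pad.
Only numpy, scipy, OpenCV 4.12 (cv2) and the standard library are available. Lean on these libraries where they do the work, as an engineer would, in place of code of your own. Each camera call takes 0.05 s, during which the arm holds its last target. There are 200 camera calls.

TASK

Open the small white cabinet: raise the steel latch bar by its black knob out of the red catch while the door is still shut, then draw the door out and leave it standing wide open, at least 70 degrees, with the bar dropped back level. The catch has a lip in front of the bar and a hood over it and its height was never measured, so feel for the gap and never lean hard on the catch with the bar or the hand; leave everything else on the shelf where it is.

Things in the scene. Friction and masses are not known exactly. Their poses are not given: they have to be found in the camera images.
- cabinet: White plastic cabinet fixed on the shelf, 160 deep (x), 260 wide (y), 200 high. Origin: centre of its underside; x points into the cabinet (front faces its -x), y to the hinge side, z up. Outer face of door and frame: x = -94 mm. The door (164 wide, 165 high, 14 thick, 450 g) is hinged on the +y side; its free edge swings out towards -x.
- door (a joint): Door angle in rad: 0 shut, grows as it opens, stop at 1.9. Seen from above, opening turns the door clockwise. It stays where it is left; light friction (0.04 N m).
- door_hinge (a point): Fixed point on the vertical hinge line of the door, at the height of the latch pivot (150 mm above the shelf); in the cabinet frame (-87, 120, 150) mm.
- latch (a joint): Angle of the latch bar in rad: 0 level (resting on a peg on the door), grows as the bar's free end is lifted, limit 0.6. It falls back by its own weight.
- latch_pivot (a point): Pivot of the steel latch bar on the door, axis square to the door; with the door shut at (-106, 45, 150) mm in the cabinet frame. The bar is 10 high, 6 thick, its mid-thickness 12 mm in front of the door face, and runs from 12 mm behind the pivot to 118 mm from it towards the door's free edge (cabinet -y). Bar and knob weigh about 120 g.
- latch_knob (a point): Grip point on the bar's black knob: a round pin, 16 mm diameter, 39 mm free length, axis square to the door, with an end flange of 22 mm diameter. Point: on the pin axis, 38 mm out from the door face, 75 mm from the pivot along the bar; door shut, bar level: (-132, -30, 150) mm in the cabinet frame. Can be pinched from above, a finger on each side along the bar, clear of the catch.
- bar_tip (a point): Free end of the bar, 118 mm from the pivot, 29 mm past the door's edge. Its last 10 mm lie in the catch: behind the lip, under the hood. It must rise enough to clear the lip but then meets the hood after only 3 to 4 mm more at the knob; the bar angle that passes the gap lies somewhere from 0.05 to 0.33 rad. The bar is out in front of the lip once the door is open by more than about 0.1 rad.
- catch: Dark steel slotted plate, 26 wide, 100 high, fixed on the frame beside the door, with a red keeper that stands out 24 mm from the face. Origin: plate centre. The keeper's lip (6 thick) is 2.5 mm in front of the level bar; lip top to hood underside is 17 mm. Its height is unknown, not told by this pose: lip top is 5 to 31 mm above the level bar's underside. Never push it with over 10 N.
- soap_dish: White ceramic soap dish with a yellow soap, 110 mm across, 26 high. Origin: centre of underside. Leave alone.
- amber_bottle: Empty amber glass bottle with black cap, 60 mm diameter, 152 high. Origin: centre of underside. Leave alone.
- tumbler: Blue ceramic tumbler, 72 mm diameter, 95 high. Origin: centre of underside. Leave alone.
- jar: Glass jar with steel cap, 60 mm diameter, 70 high. Origin: centre of underside. Leave alone.
- pad_left: Blue scraper pad lying flat, 100 x 65 x 10 mm. Origin: centre of underside. Leave alone.
- pad_right: The second blue scraper pad, same size, beside the first. Leave alone.

How it is judged:
On the way, in this order (a step that is already met when the one before it is completed fails the run):
1. the bar is raised while the door is still shut (value of joint latch above 0.04 rad and value of joint door below 0.04 rad), for 0.1 s.
2. the bar has been drawn out of the catch (value of joint door above 0.2 rad), for 0.1 s.
At the end, for the whole second after the job is handed in: The door stands open at more than 1.2 rad (about 69 degrees), at rest within 0.1 rad/s, and the latch bar is down, below 0.06 rad (value of joint door above 1.2 rad and value of joint latch below 0.06 rad and velocity of joint door between -0.1 and 0.1 rad/s); the robot touches nothing.
It fails at once if the catch is pushed with more than 10 N, by the bar or anything else (contact force between catch and anything else above 10 N).
It fails at once if a bystander is shifted by more than 20 mm (distance of any of soap_dish, amber_bottle, tumbler, jar, pad_left, pad_right from where it was at the start of the episode above 0.02 m).
It fails at once if a standing thing is tipped by more than 0.5 rad (angle between any of amber_bottle, tumbler's own z axis and vertical above 0.5 rad).
It also fails if it takes over 69 s, if anything falls off the work surface, if the arm or the gripper's body presses on something with over 40 N, if the wrist force passes 120 N, or if a joint passes its speed limit or range.

## Working session

There is one attempt and no reset: what is moved stays moved. The work goes in short steps, Python scripts to look and compute and a tool call to move; the robot and the scene stay as the last step left them, time stands still between calls to the robot, and variables do not carry over. Pictures are saved under pics/ and viewed, at most 10 in all, crops included, and the job is handed in when it is done.

Besides the shell and the picture viewer there is one more tool, called after "Request:" as name(argument=value, ...) on one line, values as JSON. step_arm: Moves the arm, as the interface text tells. Its arguments: {"type":"object","properties":{"deltas":{"type":"array","items":{"type":"array","items":{"type":"number"}}},"newtons":{"type":"number"}},"required":["deltas"]}

```bash
mkdir -p pics; ls; python3 - <<'E'
from workcell import *
import cv2,numpy as np
s=get_state();print({k:np.round(v,3) for k,v in s.items()})
ims=[]
for n in("scene","side"):
    r=read_camera(n);np.savez(n+".npz",**r);ims.append(cv2.cvtColor(r["image"],cv2.COLOR_RGB2BGR))
    print(n,r["K"].round(1).tolist(),r["world_from_camera"].round(3).tolist())
cv2.imwrite("pics/a.png",ims[0]);cv2.imwrite("pics/b.png",ims[1])
E
```

```text
pics
{'clock': np.float64(0.0), 'joint_pos': array([-0.14 ,  0.314,  0.045,  1.304, -0.   ,  1.431]), 'qvel': array([ 0.   , -0.001,  0.001, -0.001, -0.   ,  0.   ]), 'tau': array([-3.0000e-03, -4.8063e+01,  2.9853e+01,  2.0000e-02, -0.0000e+00,
       -0.0000e+00]), 'tcp_pos': array([0.574, 0.   , 0.23 ]), 'orientation': array([-0.001,  0.707,  0.707, -0.001]), 'wrist_force': array([-0.061, -0.001, -0.645]), 'ft_torque': array([ 0.028, -0.006, -0.001]), 'grip_force': np.float64(0.0), 'finger_gap': np.float64(0.085)}
scene [[425.6, 0.0, 260.3], [0.0, 425.6, 201.9], [0.0, 0.0, 1.0]] [[-0.416, 0.783, -0.462, 1.13], [0.909, 0.352, -0.222, 0.178], [-0.011, -0.512, -0.859, 1.128], [0.0, 0.0, 0.0, 1.0]]
side [[348.0, 0.0, 255.7], [0.0, 348.0, 192.6], [0.0, 0.0, 1.0]] [[-0.982, -0.146, 0.117, 0.479], [-0.187, 0.75, -0.634, 0.441], [0.005, -0.645, -0.764, 0.765], [0.0, 0.0, 0.0, 1.0]]
```

View pics/a.png

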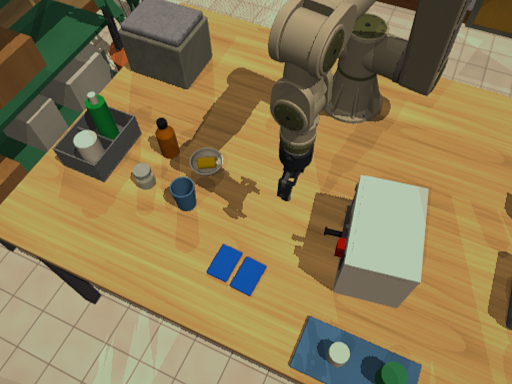

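View pics/b.png

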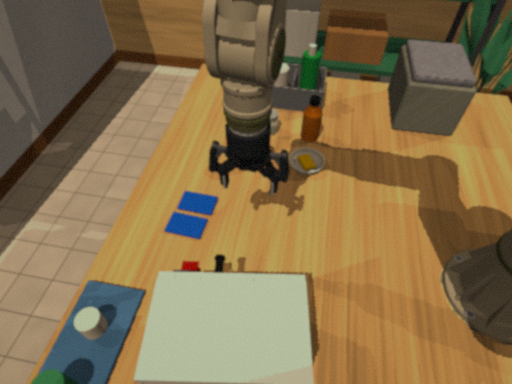

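The scene view shows the cabinet at about (385,240), with its front facing world -y, the black knob at about (333,232) and the red keeper at about (341,245). In the side view the knob is at (220,262) and the keeper at (190,266), so the hinge is on the robot's side.

```bash
cat > h.py <<'E'
import numpy as np,cv2
def pts(r):
    K=r["K"];z=r["z_map"];v,u=np.mgrid[:z.shape[0],:z.shape[1]]
    c=np.stack([(u-K[0,2])/K[0,0]*z,(v-K[1,2])/K[1,1]*z,z],-1);T=r["world_from_camera"]
    return c@T[:3,:3].T+T[:3,3]
E
python3 - <<'E'
from h import *
for n in("scene","side"):
    r=np.load(n+".npz");P=pts(r);ok=r["z_map"]>0;hsv=cv2.cvtColor(r["image"],cv2.COLOR_RGB2HSV)
    x,y,z=P[...,0],P[...,1],P[...,2]
    m=ok&(abs(z-.2)<.012)&(y>.05)&(x>.3)&(x<.9)&(hsv[...,1]<60)
    q=P[m];rect=cv2.minAreaRect((q[:,:2]*1000).astype(np.float32));print(n,m.sum(),q[:,2].mean(),rect,cv2.boxPoints(rect).round().tolist())
    red=ok&(hsv[...,1]>170)&((hsv[...,0]<6)|(hsv[...,0]>174))&(z>.08)&(y>0.03)
    print("red",red.sum(),np.median(P[red],0),P[red].min(0),P[red].max(0))
    blk=ok&(hsv[...,2]<50)&(z>.1)&(z<.19)&(y>.02)&(x>.4)
    print("blk",blk.sum(),np.median(P[blk],0),P[blk].min(0),P[blk].max(0))
    blue=ok&(hsv[...,0]>100)&(hsv[...,0]<125)&(hsv[...,1]>180)&(z<.03)&(z>0)
    print("blue",P[blue].min(0),P[blue].max(0))
E
```

```text
scene 6910 0.201014328304448 ((558.4560546875, 250.338134765625), (265.5151672363281, 179.3524627685547), 8.33473014831543) [[414.0, 320.0], [440.0, 142.0], [703.0, 181.0], [677.0, 358.0]]
red 158 [0.66242739 0.1633615  0.1945615 ] [0.61109001 0.152336   0.12282881] [0.6677382  0.1748507  0.20191781]
blk 245 [0.60875414 0.14966079 0.15454057] [0.45772709 0.11060469 0.1007468 ] [0.68033701 0.18167011 0.18448229]
blue [ 0.64649303 -0.32587299  0.00150229] [ 0.80691185 -0.01099363  0.01802988]
side 17884 0.20166836253652318 ((559.4609985351562, 248.1842041015625), (261.4119567871094, 179.64181518554688), 9.451401710510254) [[416.0, 315.0], [445.0, 138.0], [703.0, 181.0], [674.0, 358.0]]
red 116 [0.65044024 0.16422759 0.19739399] [0.63728359 0.15402474 0.17493828] [0.66414148 0.17258678 0.19961223]
blk 94 [0.60858241 0.12595399 0.15805778] [0.60197905 0.11207478 0.15311871] [0.61809061 0.1441607  0.16221087]
blue [ 0.70116825 -0.14772863  0.00590011] [ 0.80108468 -0.01003569  0.01515328]
```

Request:
step_arm(deltas=[[9, 32, 3, 0, 0, 3, 0], [9, 32, 3, 0, 0, 3, 0], [8, 32, 2, 0, 0, 2.9, 0], [8, 31, 2, 0, 0, 0, 0], [0, 0, 0, 0, 0, 0, 0]], newtons=30)

```text
clock: 0.6
tcp_pos: [0.6094, 0.1305, 0.2407]
orientation: [-0.0, 0.648, 0.761, 0.0]
wrist_force: [-0.2, -0.5, 0.2]
finger_gap: 0.0427
grip_force: 0.0
```

```bash
python3 - <<'E'
from workcell import *
import workcell
from h import *
s=get_state();print({k:np.round(v,3).tolist() for k,v in s.items()})
print(globals().get("grasp_offset"),[k for k in dir(workcell) if k[0]!='_'])
from scipy.spatial.transform import Rotation as R
w,x,y,z=s["orientation"];print(R.from_quat([x,y,z,w]).as_matrix().round(3).tolist())
ims=[]
for n in("scene","side","wrist"):
    r=read_camera(n);np.savez(n+"2.npz",**r);ims.append(cv2.cvtColor(r["image"],cv2.COLOR_RGB2BGR))
c=lambda a,u,v:cv2.resize(a[v-50:v+50,u-65:u+65],(390,300),interpolation=cv2.INTER_CUBIC)
a=np.vstack([c(ims[0],335,238),c(ims[1],205,262)])
b=cv2.resize(ims[2],(400,300));b=np.vstack([b,np.zeros_like(b)])
cv2.imwrite("pics/c.png",np.hstack([a,b]))
E
```

```text
{'clock': 0.6, 'joint_pos': [0.082, 0.408, 0.206, 1.369, 0.001, 1.493], 'qvel': [-0.048, -0.016, -0.033, -0.001, -0.034, -0.035], 'tau': [0.95, -53.258, 30.648, -0.047, 0.21, 0.267], 'tcp_pos': [0.609, 0.13, 0.241], 'orientation': [-0.0, 0.648, 0.761, 0.0], 'wrist_force': [-0.168, -0.527, 0.199], 'ft_torque': [0.048, -0.083, 0.029], 'grip_force': 0.0, 'finger_gap': 0.043}
0.0187 ['MotionError', 'get_state', 'grasp_offset', 'hand_in', 'read_camera']
[[-0.159, 0.987, -0.0], [0.987, 0.159, 0.001], [0.001, -0.0, -1.0]]
```

View pics/c.png

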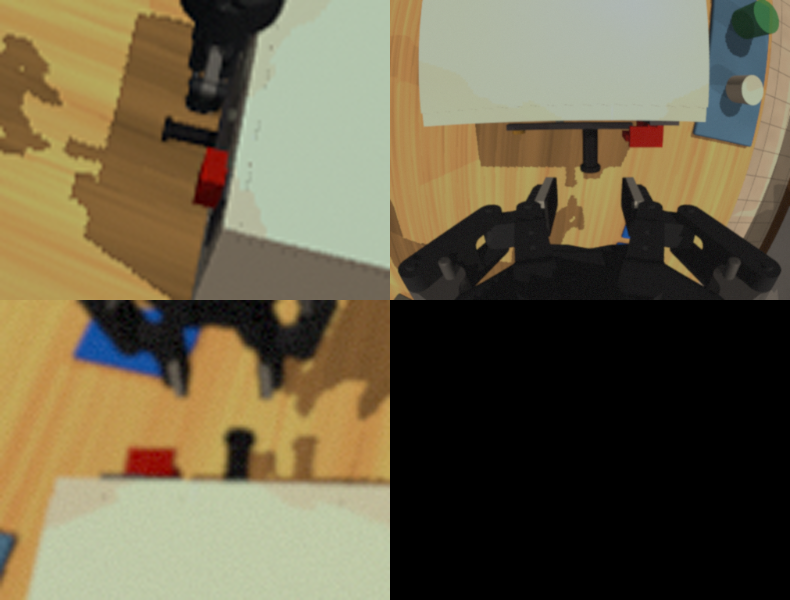

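The wrist view shows the knob at about (590-390, 155) in its own panel, centred between the fingers, with the red keeper to its right at (645-390, 135). The gripper is above the knob and square to the door.

```bash
python3 - <<'E'
from h import *
r=np.load("wrist2.npz");K=r["K"];z=r["z_map"];T=r["world_from_camera"]
v,u=np.mgrid[:384,:512];a=(u-K[0,2])/K[0,0];b=(v-K[1,2])/K[1,1];th=np.hypot(a,b)+1e-9
k=np.tan(th)/th;c=np.stack([a*k*z,b*k*z,z],-1);P=c@T[:3,:3].T+T[:3,3]
hsv=cv2.cvtColor(r["image"],cv2.COLOR_RGB2HSV)
ang=np.radians(9.1);xc=np.array([-np.sin(ang),np.cos(ang)]);yc=np.array([-np.cos(ang),-np.sin(ang)])
def loc(q): d=q[:,:2]-[.608,.130]; return np.c_[d@xc*1000,d@yc*1000,q[:,2]*1000]
def rep(n,m): L=loc(P[m]);print(n,m.sum(),"5/50/95 pct in (xc,yc,z) from knob guess",np.percentile(L,[3,50,97],axis=0).round(1).tolist())
red=(z>0)&(hsv[...,1]>170)&((hsv[...,0]<6)|(hsv[...,0]>174))&(u>260)
rep("red",red)
print(np.histogram(P[red][:,2],bins=np.arange(.1,.21,.01)))
kn=(z>0)&(hsv[...,2]<60)&(u>235)&(u<285)&(v>168)&(v<222)&(P[...,2]>.12);rep("knob",kn)
top=(z>0)&(abs(P[...,2]-.2)<.008)&(hsv[...,2]>120)&(v<165);rep("top",top)
R=cv2.minAreaRect((P[top][:,:2]*1000).astype(np.float32));print(R)
for n in("scene2","side2"):
    r=np.load(n+".npz");P=pts(r);hsv=cv2.cvtColor(r["image"],cv2.COLOR_RGB2HSV);z=r["z_map"]
    rep(n,(z>0)&(hsv[...,1]>170)&((hsv[...,0]<6)|(hsv[...,0]>174))&(P[...,2]>.08)&(P[...,1]>.1)&(P[...,0]>.62))
E
```

```text
red 1278 5/50/95 pct in (xc,yc,z) from knob guess [[16.3, -61.3, 163.5], [24.7, -47.4, 196.4], [33.1, -34.3, 197.6]]
(array([   0,    0,    0,    0,    0,   26,   36,   56,   10, 1150]), array([0.1 , 0.11, 0.12, 0.13, 0.14, 0.15, 0.16, 0.17, 0.18, 0.19, 0.2 ]))
knob 983 5/50/95 pct in (xc,yc,z) from knob guess [[-19.3, -8.6, 153.3], [-1.1, -1.3, 157.1], [19.6, 5.9, 160.4]]
top 57332 5/50/95 pct in (xc,yc,z) from knob guess [[41.3, -93.0, 199.2], [88.8, 19.9, 200.7], [140.8, 148.9, 202.1]]
((563.6075439453125, 220.4954376220703), (266.9039001464844, 125.9336929321289), 7.123657703399658)
scene2 158 5/50/95 pct in (xc,yc,z) from knob guess [[16.1, -63.3, 151.6], [25.0, -58.9, 194.8], [34.4, -35.4, 199.4]]
side2 119 5/50/95 pct in (xc,yc,z) from knob guess [[18.7, -59.8, 193.6], [27.0, -47.1, 197.2], [33.1, -35.3, 199.2]]
```

Request:
step_arm(deltas=[[1.5, -2, -30, 0, 0, 0, 0], [0, 0, -30, 0, 0, 0, 0], [0, 0, -26, 0, 0, 0, 0], [0, 0, -20, 0, 0, 0, 0], [0, 0, 0, 0, 0, 0, 0]])

```text
clock: 1.25
tcp_pos: [0.6079, 0.1234, 0.1319]
orientation: [-0.002, 0.651, 0.759, -0.002]
wrist_force: [-0.7, 0.7, 0.2]
finger_gap: 0.0427
grip_force: 0.0
```

Request:
step_arm(deltas=[[0, 0, 0, 0, 0, 0, -1], [0, 0, 0, 0, 0, 0, -1], [0, 0, 0, 0, 0, 0, -1], [0, 0, 0, 0, 0, 0, -1]], newtons=25)

```text
clock: 1.65
tcp_pos: [0.6104, 0.1242, 0.1365]
orientation: [0.001, 0.65, 0.76, -0.0]
wrist_force: [-3.7, -3.7, 2.9]
finger_gap: 0.019
grip_force: 24.3
```

Request:
step_arm(deltas=[[0, 0, 0, 0, 0, 0, 0], [0, 0, 0, 0, 0, 0, 0], [-1, 5.5, -2, 0, 0, 0, 0], [0, 0, 0, 0, 0, 0, 0], [0, 0, 0, 0, 0, 0, -1]])

```text
clock: 2.15
tcp_pos: [0.6095, 0.131, 0.1332]
orientation: [0.0, 0.65, 0.76, 0.0]
wrist_force: [0.1, -0.2, -0.0]
finger_gap: 0.0296
grip_force: 0.0
```

Request:
step_arm(deltas=[[0, 0, 0, 0, 0, 0, -1], [0, 0, 0, 0, 0, 0, -1], [0, 0, 0, 0, 0, 0, -1], [0, 0, 0, 0, 0, 0, -1]])

```text
clock: 2.55
tcp_pos: [0.6091, 0.1305, 0.1333]
orientation: [-0.0, 0.65, 0.76, -0.0]
wrist_force: [-2.7, -0.5, 2.7]
finger_gap: 0.0147
grip_force: 25.0
```

Request:
step_arm(deltas=[[0.3, 0, 1.5, 0.2, -1.1, 0, -1], [0.3, 0.1, 1.5, 0.2, -1.1, 0, -1], [0.3, 0, 1.5, 0.2, -1.1, 0, -1], [0, 0, 0, 0, 0, 0, -1]])

```text
clock: 2.95
tcp_pos: [0.6099, 0.1305, 0.138]
orientation: [0.019, 0.65, 0.759, 0.023]
wrist_force: [-3.0, -0.2, -1.7]
finger_gap: 0.0148
grip_force: 24.8
```

Request:
step_arm(deltas=[[0.3, 0, 1.5, 0.2, -1.1, 0, -1], [0.3, 0.1, 1.5, 0.2, -1.1, 0, -1], [0, 0, 0, 0, 0, 0, -1]])

```text
clock: 3.25
tcp_pos: [0.6103, 0.1307, 0.1409]
orientation: [0.031, 0.649, 0.759, 0.038]
wrist_force: [-4.4, 1.2, -2.4]
finger_gap: 0.0149
grip_force: 25.0
```

Request:
step_arm(deltas=[[0, 0, 1.5, 0.2, -1.1, 0, -1], [0, 0, 1.5, 0.2, -1.1, 0, -1], [0, 0, 0, 0, 0, 0, -1]])

```text
clock: 3.55
tcp_pos: [0.6106, 0.1307, 0.1439]
orientation: [0.043, 0.649, 0.758, 0.053]
wrist_force: [-5.0, 0.1, -1.7]
finger_gap: 0.0153
grip_force: 25.2
```

Request:
step_arm(deltas=[[0, 0, 1, 0.1, -0.8, 0, -1], [0, 0, 1, 0.1, -0.8, 0, -1], [0, 0, 0, 0, 0, 0, -1]])

```text
clock: 3.85
tcp_pos: [0.6108, 0.1307, 0.1458]
orientation: [0.053, 0.648, 0.757, 0.063]
wrist_force: [-5.0, -0.0, -1.2]
finger_gap: 0.0149
grip_force: 25.2
```

Request:
step_arm(deltas=[[0, 0, 1, 0.1, -0.8, 0, -1], [0, 0, 1, 0.1, -0.8, 0, -1], [0, 0, 0, 0, 0, 0, -1]])

```text
clock: 4.15
tcp_pos: [0.6109, 0.1307, 0.1478]
orientation: [0.062, 0.647, 0.756, 0.074]
wrist_force: [-5.0, 0.8, -2.1]
finger_gap: 0.0145
grip_force: 25.3
```

Request:
step_arm(deltas=[[-0.2, 0, 1, 0.1, -0.8, 0, -1], [-0.2, 0, 1, 0.1, -0.8, 0, -1], [0, 0, 0, 0, 0, 0, -1]])

```text
clock: 4.45
tcp_pos: [0.6109, 0.1307, 0.1502]
orientation: [0.072, 0.646, 0.755, 0.085]
wrist_force: [-3.7, 0.1, -0.9]
finger_gap: 0.0153
grip_force: 25.3
```

Request:
step_arm(deltas=[[-0.2, 0, 0.8, 0.1, -0.6, 0, -1], [0, 0, 0, 0, 0, 0, -1]])

```text
clock: 4.65
tcp_pos: [0.6109, 0.1307, 0.151]
orientation: [0.075, 0.646, 0.755, 0.089]
wrist_force: [-2.4, 0.0, -1.5]
finger_gap: 0.0154
grip_force: 25.3
```

Request:
step_arm(deltas=[[-0.2, 0, 0.8, 0.1, -0.6, 0, -1], [0, 0, 0, 0, 0, 0, -1]])

```text
clock: 4.85
tcp_pos: [0.6108, 0.1306, 0.1519]
orientation: [0.079, 0.645, 0.754, 0.093]
wrist_force: [-1.8, -0.5, -0.8]
finger_gap: 0.0149
grip_force: 25.2
```

```bash
python3 - <<'E'
from workcell import *
from h import *
ims=[]
for n in("scene","side","wrist"):
    r=read_camera(n);np.savez(n+"3.npz",**r);ims.append(cv2.cvtColor(r["image"],cv2.COLOR_RGB2BGR))
c=lambda a,u,v:cv2.resize(a[v-40:v+40,u-50:u+50],(375,300),interpolation=cv2.INTER_CUBIC)
cv2.imwrite("pics/d.png",np.vstack([np.hstack([c(ims[0],335,238),c(ims[1],205,262)]),np.hstack([c(ims[2],275,170),c(ims[2],325,170)])]))
print(get_state()["wrist_force"])
E
```

```text
[-1.2116593   0.19294746 -1.44596732]
```

View pics/d.png

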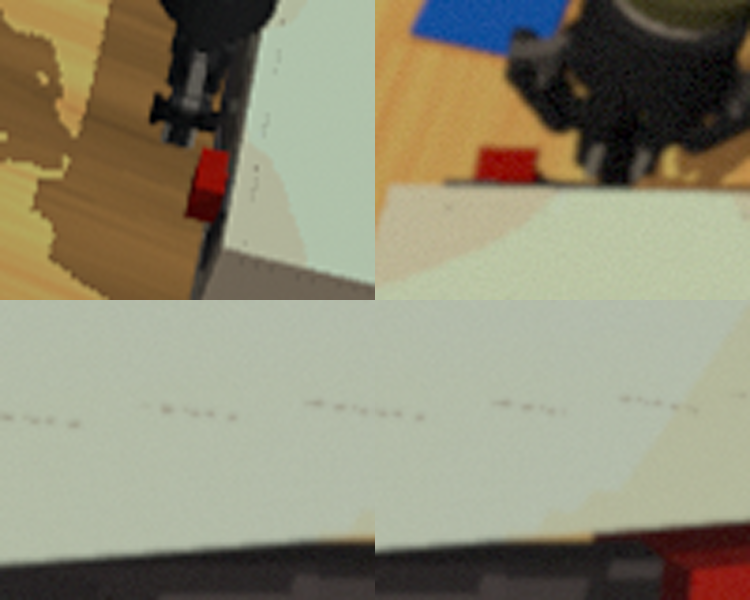

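The knob sits between the fingers in the scene crop at about (185,105), and it has risen with them. There is no contact with the hood yet, so I'll keep raising in small steps.

Request:
step_arm(deltas=[[-0.1, 0, 0.8, 0.1, -0.6, 0, -1], [0, 0, 0, 0, 0, 0, -1]])

```text
clock: 5.2
tcp_pos: [0.6108, 0.1306, 0.1527]
orientation: [0.082, 0.645, 0.754, 0.097]
wrist_force: [0.9, 0.1, -1.5]
finger_gap: 0.0151
grip_force: 25.2
```

Request:
step_arm(deltas=[[-0.1, 0, 0.8, 0.1, -0.6, 0, -1], [0, 0, 0, 0, 0, 0, -1]])

```text
clock: 5.4
tcp_pos: [0.6107, 0.1306, 0.1536]
orientation: [0.086, 0.644, 0.753, 0.101]
wrist_force: [1.4, -0.4, -0.9]
finger_gap: 0.0148
grip_force: 25.2
```

Request:
step_arm(deltas=[[-0.1, 0, 0.7, 0.1, -0.6, 0, -1], [0, 0, 0, 0, 0, 0, -1]])

```text
clock: 5.6
tcp_pos: [0.6106, 0.1306, 0.1543]
orientation: [0.089, 0.644, 0.753, 0.105]
wrist_force: [1.2, -0.3, -1.0]
finger_gap: 0.0149
grip_force: 25.2
```

Request:
step_arm(deltas=[[0, 0, 0.7, 0.1, -0.5, 0, -1], [0, 0, 0, 0, 0, 0, -1]])

```text
clock: 5.8
tcp_pos: [0.6106, 0.1306, 0.155]
orientation: [0.092, 0.643, 0.752, 0.108]
wrist_force: [2.6, -1.8, -0.1]
finger_gap: 0.0149
grip_force: 25.3
```

Request:
step_arm(deltas=[[-0.1, 0, 0.7, 0.1, -0.5, 0, -1], [0, 0, 0, 0, 0, 0, -1]])

```text
clock: 6.0
tcp_pos: [0.6105, 0.1306, 0.1558]
orientation: [0.095, 0.643, 0.752, 0.112]
wrist_force: [3.8, -1.0, 0.0]
finger_gap: 0.0152
grip_force: 25.3
```

Request:
step_arm(deltas=[[0, 0, 0.5, 0.1, -0.4, 0, -1], [0, 0, 0, 0, 0, 0, -1]])

```text
clock: 6.2
tcp_pos: [0.6105, 0.1306, 0.1562]
orientation: [0.097, 0.643, 0.751, 0.115]
wrist_force: [4.7, -0.4, 0.1]
finger_gap: 0.015
grip_force: 25.3
```

Request:
step_arm(deltas=[[0.3, 0, 0.6, 0.1, -0.4, 0, -1], [0, 0, 0, 0, 0, 0, -1]])

```text
clock: 6.4
tcp_pos: [0.6105, 0.1307, 0.1565]
orientation: [0.098, 0.642, 0.751, 0.117]
wrist_force: [5.0, -1.6, 0.0]
finger_gap: 0.0148
grip_force: 25.3
```

Request:
step_arm(deltas=[[0.1, 0, 0.6, 0.1, -0.4, 0, -1], [0, 0, 0, 0, 0, 0, -1]])

```text
clock: 6.6
tcp_pos: [0.6104, 0.1306, 0.157]
orientation: [0.1, 0.642, 0.75, 0.12]
wrist_force: [3.8, 0.2, 0.2]
finger_gap: 0.0147
grip_force: 25.3
```

Request:
step_arm(deltas=[[0, 0, 0.5, 0.1, -0.4, 0, -1], [0, 0, 0, 0, 0, 0, -1]])

```text
clock: 6.8
tcp_pos: [0.6105, 0.1307, 0.1573]
orientation: [0.102, 0.642, 0.75, 0.123]
wrist_force: [5.1, -0.5, -0.4]
finger_gap: 0.0153
grip_force: 25.2
```

Request:
step_arm(deltas=[[-0.2, -1.5, 0, 0, 0, -0.5, -1], [0, 0, 0, 0, 0, 0, -1]])

```text
clock: 7.0
tcp_pos: [0.6103, 0.1292, 0.1573]
orientation: [0.103, 0.645, 0.747, 0.123]
wrist_force: [5.9, -0.5, -1.0]
finger_gap: 0.0155
grip_force: 25.2
```

Request:
step_arm(deltas=[[-0.2, -1.5, 0, 0, 0, -0.5, -1], [0, 0, 0, 0, 0, 0, -1]])

```text
clock: 7.2
tcp_pos: [0.6101, 0.1277, 0.1573]
orientation: [0.103, 0.648, 0.744, 0.122]
wrist_force: [5.9, -1.0, -1.3]
finger_gap: 0.015
grip_force: 25.2
```

Request:
step_arm(deltas=[[-0.2, -1, 0, 0, 0, -0.4, -1], [0, 0, 0, 0, 0, 0, -1]])

```text
clock: 7.4
tcp_pos: [0.6099, 0.1268, 0.1573]
orientation: [0.104, 0.651, 0.742, 0.122]
wrist_force: [5.9, -0.2, -1.2]
finger_gap: 0.0151
grip_force: 25.2
```

Request:
step_arm(deltas=[[-0.2, -1, 0, 0, 0, -0.4, -1], [0, 0, 0, 0, 0, 0, -1]])

```text
clock: 7.6
tcp_pos: [0.6097, 0.1258, 0.1573]
orientation: [0.104, 0.654, 0.74, 0.121]
wrist_force: [7.6, -0.6, -0.5]
finger_gap: 0.0154
grip_force: 25.2
```

Request:
step_arm(deltas=[[-0.2, -1, 0, 0, 0, -0.4, -1], [0, 0, 0, 0, 0, 0, -1]])

```text
clock: 7.8
tcp_pos: [0.6096, 0.1248, 0.1573]
orientation: [0.105, 0.656, 0.738, 0.121]
wrist_force: [6.6, 0.4, -1.4]
finger_gap: 0.0152
grip_force: 25.2
```

Request:
step_arm(deltas=[[0.2, -2, 0, 0, 0, -0.7, -1], [0, -2, 0, 0, 0, -0.7, -1], [-0.4, -2, 0, 0, 0, -0.7, -1]])

```text
clock: 8.1
tcp_pos: [0.6086, 0.1186, 0.1571]
orientation: [0.106, 0.67, 0.725, 0.119]
wrist_force: [3.1, 0.5, 1.1]
finger_gap: 0.0147
grip_force: 25.4
```

Request:
step_arm(deltas=[[-0.5, -2, 0, 0, 0, -0.7, -1], [-0.5, -2, 0, 0, 0, -0.7, -1], [-0.5, -2, 0, 0, 0, -0.7, -1]])

```text
clock: 8.4
tcp_pos: [0.6071, 0.1126, 0.1571]
orientation: [0.109, 0.683, 0.713, 0.117]
wrist_force: [2.4, 0.4, 0.1]
finger_gap: 0.015
grip_force: 25.3
```

Request:
step_arm(deltas=[[-0.6, -2, 0, 0, 0, -0.7, -1], [-0.6, -2, 0, 0, 0, -0.7, -1], [-0.6, -2, 0, 0, 0, -0.7, -1]])

```text
clock: 8.7
tcp_pos: [0.6055, 0.1066, 0.1572]
orientation: [0.111, 0.696, 0.7, 0.115]
wrist_force: [1.8, 0.2, 0.2]
finger_gap: 0.0147
grip_force: 25.3
```

Request:
step_arm(deltas=[[-3.5, -10.5, 0, 0, 0, -4, -1], [-4.2, -10.3, 0, 0, 0, -4, -1], [-4.8, -9.9, 0, 0, 0, -4, -1]])

```text
clock: 9.0
tcp_pos: [0.5929, 0.0756, 0.1572]
orientation: [0.122, 0.766, 0.623, 0.102]
wrist_force: [1.5, 0.2, -0.4]
finger_gap: 0.015
grip_force: 25.3
```

Request:
step_arm(deltas=[[-5.6, -9.6, 0, 0, 0, -4, -1], [-6.3, -9.2, 0, 0, 0, -4, -1], [0, 0, 0, 0, 0, 0, -1]])

```text
clock: 9.3
tcp_pos: [0.5808, 0.0566, 0.1572]
orientation: [0.129, 0.807, 0.568, 0.093]
wrist_force: [0.8, -0.4, -0.2]
finger_gap: 0.0154
grip_force: 25.3
```

Request:
step_arm(deltas=[[-6.8, -8.7, 0, 0, 0, -4, -1], [-7.5, -8.2, 0, 0, 0, -4, -1], [-8, -7.7, 0, 0, 0, -4, -1], [-8.5, -7.1, 0, 0, 0, -4, -1]])

```text
clock: 9.7
tcp_pos: [0.5503, 0.0256, 0.1572]
orientation: [0.141, 0.878, 0.451, 0.075]
wrist_force: [1.3, 0.2, -0.6]
finger_gap: 0.0151
grip_force: 25.3
```

Request:
step_arm(deltas=[[-9, -6.5, 0, 0, 0, -4, -1], [-9.4, -5.8, 0, 0, 0, -4, -1], [-9.8, -5.2, 0, 0, 0, -4, -1], [-10.1, -4.4, 0, 0, 0, -4, -1]])

```text
clock: 10.1
tcp_pos: [0.512, 0.0037, 0.1572]
orientation: [0.15, 0.933, 0.324, 0.054]
wrist_force: [1.5, -0.2, -0.0]
finger_gap: 0.015
grip_force: 25.3
```

Request:
step_arm(deltas=[[-10.5, -3.8, 0, 0, 0, -4, -1], [-10.6, -3, 0, 0, 0, -4, -1], [-10.9, -2.3, 0, 0, 0, -4, -1], [-11, -1.5, 0, 0, 0, -4, -1], [0, 0, 0, 0, 0, 0, -1]])

```text
clock: 10.6
tcp_pos: [0.4685, -0.0068, 0.157]
orientation: [0.156, 0.968, 0.192, 0.033]
wrist_force: [2.0, -0.1, -0.8]
finger_gap: 0.0152
grip_force: 25.4
```

Request:
step_arm(deltas=[[0, 0, -4.6, 3.2, 1.3, 0, -1], [0, 0, -4.6, 3.2, 1.3, 0, -1], [0, 0.2, -4.6, 3.2, 1.3, 0, -1], [-0.2, 0.5, -4.6, 3.2, 1.3, 0, -1], [-0.2, 0.5, -4, 3, 1.2, 0, -1]])

```text
clock: 11.1
tcp_pos: [0.4692, -0.0054, 0.1346]
orientation: [0.009, 0.981, 0.195, 0.006]
wrist_force: [1.2, 1.3, -1.1]
finger_gap: 0.0152
grip_force: 25.4
```

Request:
step_arm(deltas=[[0, 0, 0, 0, 0, 0, 0], [0, 0, 0, 0, 0, 0, 0], [0, 0, 0, 0, 0, 0, 0]])

```text
clock: 11.4
tcp_pos: [0.4687, -0.0055, 0.135]
orientation: [0.011, 0.981, 0.194, 0.005]
wrist_force: [0.3, -0.0, 0.9]
finger_gap: 0.0425
grip_force: 0.0
```

Request:
step_arm(deltas=[[0, 0, 15, 0, 0, 0, 0], [0, 0, 25, 0, 0, 0, 0], [0, 0, 30, 0, 0, 0, 0], [0, 0, 30, 0, 0, 0, 0], [0, 0, 20, 0, 0, 0, 0]])

```text
clock: 11.9
tcp_pos: [0.4692, -0.0053, 0.2574]
orientation: [0.012, 0.981, 0.195, 0.007]
wrist_force: [-0.3, -0.1, -0.9]
finger_gap: 0.0422
grip_force: 0.0
```

```bash
python3 - <<'E'
from workcell import *
from h import *
ims=[cv2.cvtColor(read_camera(n)["image"],cv2.COLOR_RGB2BGR) for n in("scene","wrist")]
cv2.imwrite("pics/e.png",np.hstack([cv2.resize(i,(400,300)) for i in ims]))
cv2.imwrite("pics/f.png",cv2.resize(ims[0][130:300,230:430],(700,595),interpolation=cv2.INTER_CUBIC))
print(get_state()["wrist_force"])
E
```

```text
[ 0.63059214 -1.36462683 -0.00415258]
```

View pics/e.png

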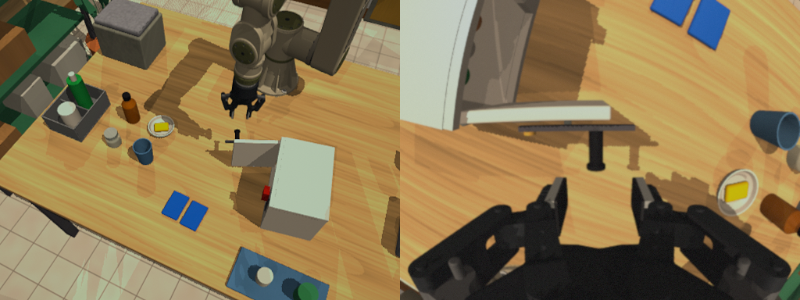

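View pics/f.png

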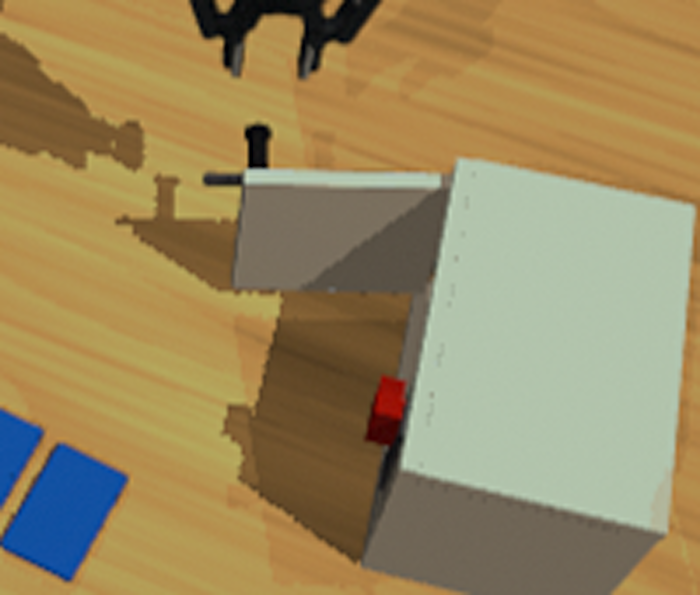

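The crop shows the door wide open at about (340,180), swung out roughly 77 degrees by the tool's turn. The bar is level at (215,180), and the gripper is clear above the knob.

```bash
python3 -c "
from workcell import *
print(hand_in())"
```

```text
the job is handed in; nothing more can be done
None
```

The job is handed in, though no verdict came back: the bar was lifted over the lip with no hard contact felt, and the door stands open about 77° with the bar level and the gripper clear.

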